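# Set the laser attenuator to its third click and confirm

## Task

Push the attenuator's sliding lever along its slot with the fingers until it has clicked into its third detent, counting the clicks from the empty start of the slot, without running on past the third. Leave it resting there and then press the confirm button on the control box all the way down and let it come back up. Only push and press: do not take the lever between the fingers, do not press the button before the lever is set, and leave the bottle and the two steel parts where they stand.

Things in the scene. Friction and masses are not known exactly. Their poses are not given: they have to be found in the camera images.
- attenuator: Grey metal beam attenuator fixed to the table; origin: centre of its underside, on the table. Footplate 90 mm (own x) x 210 (own y) x 8; on it a box 74 x 176 mm, flat top 70 mm above the table; a black round port (44 mm across, centre 39 mm up) stands 16 mm out of each long side. A black slot along the middle of the top (own y, 128 mm long) guides the lever.
- lever (a joint): Lever travel along the slot toward the attenuator's +y, in m: 0 at the empty start, end stop at 0.104. 0 to 0.032 is free of clicks; the lever starts somewhere there. Detents: 0.050, 0.068, 0.086 (the third), 0.104 (the fourth, at the end stop); ridge crests between: 0.041, 0.059, 0.077, 0.095. Let go, it stays in a detent, or where it was left on the free run.
- lever_top (a point): Centre of the top face of the lever's black grip, 120 mm above the table; axes as the attenuator's. The grip is a block 30 mm (own x, across the slot) x 12 mm (own y, along it) x 30 mm high, its underside 90 mm above the table, on a thin steel stem. The face to be pushed lies 6 mm toward own -y of this point.
- control_box: Grey control box 80 x 80 mm, 50 mm high, fixed to the table; origin: centre of its underside. The confirm button stands on its top.
- confirm (a joint): Travel of the confirm button in metres: 0 up, 0.006 fully down. A spring brings it back; fully down takes about 5 N.
- confirm_top (a point): Centre of the top of the confirm button: round grey cap 28 mm across in a black housing, on top of the control box; it is pressed straight down.
- cleaner: Loose bottle of 48 mm diameter, 120 mm high, white cap; origin: centre of its underside. To be left alone.
- bushing: Loose steel bushing, a standing ring 40 mm across, 35 mm high; origin: centre of its underside. To be left alone.
- hub: Loose dark steel flanged hub, flange 44 mm across and 10 mm thick, neck 22 mm across, 45 mm high in all; origin: centre of its underside. To be left alone.
- slot_start (a point): Where the lever's centre line meets the box top (70 mm up) at joint 0: own x = 0, y = -52 mm of the attenuator. Feel: about 0.6 N of drag on the free run; a ridge takes about 9 N at its foot, 9 mm before the crest, falling to nothing at the crest. Stopped short of the crest the lever slides back; past it a spring pawl snaps it forward into the detent, ahead of a slow finger.
Mind the look-alikes: they are no part of the job. There is more than one size of the attenuator; the one meant has the size given above.

How it is judged:
By the outcome, as a careful person would: the job done as asked, in the order asked, and still so for the second after the job is handed in, with the robot touching nothing.
It also fails if it takes over 72 s, if anything falls off the work surface, if the arm or the gripper's body presses on something with over 40 N, if the wrist force passes 120 N, or if a joint passes its speed limit or range.

## Robot

A 6-joint arm with a two-finger parallel gripper is mounted at the origin on the work surface. World frame = base frame: x ahead of the robot, y to its left, z up, the work surface at z = 0. Lengths are in m, angles in rad, forces in N, time in s.
With the tool pointing down it reaches from about 0.225 to 0.875 m from the base axis. Payload 3.4 kg.
Tool frame: the origin (TCP) lies at the very end of the fingers, on their centre line; the grasp point (between the pads) lies 19 mm behind it (grip_depth is the distance from the TCP to the grasp point, in m); x points along the fingers, z is the direction in which the jaws open and shut, and the axes are right-handed (so a half turn about x gives the same grasp; the last joint's range is limited). The gripper opens to 85 mm and grips with 20 to 120 N. Pads are 22 mm wide; open, the fingers measure 114 mm over their backs; the gripper's body (76 mm by 85 mm) begins 54 mm behind the grasp point. The pads swing forward as they close: fully open they stand 13 mm farther back than shut.
Start: joints at [-1.248, 0.276, 1.505, -0, 1.361, -0.121], TCP at [0.247, -0.519, 0.231] pointing down, gripper open.
Joint ranges: [-2.89, 2.89], [-0.75, 2.08], [0.22, 2.7], [-1.18, 4.32], [0.11, 2.71], [-2.7, 2.7]. Speed limits (rad/s): [2.57, 2.57, 3.14, 3.14, 3.14, 3.14].

## Interface

Orientations are given as a unit quaternion [w, x, y, z].
In Python, from rig import get_state, get_image, sign_off, grip_depth gives the robot as it stands. The module is installed in compiled form; this text tells all that it offers.
- The arm moves only by the tool arm_command, never from a script. Its argument "series" is a list of rows, each an object with "dp": the shift along the tool's x, y, z scaled (see below), a list of three; "angular": the turn, a rotation vector about the tool's x, y, z scaled (see below), a list of three; "gripper": the finger opening in mm, from 0 to 85.4. A call has exactly 8 rows; each row shifts and turns the pose as measured when the row begins, along the tool's axes as they then stand; what a row does not reach is not made up. The controller multiplies each number of a shift by 0.12 m and each number of a turn by 90 degrees. A row lasts 1/8 s, in which the tool goes at most 62.5 mm and 10.7 degrees, less where a joint would pass 70% of its speed; a pose out of reach is approached as far as the arm can. A call with a number of a shift or a turn outside -1 to 1 is refused whole. A call with a gripper value outside its range is refused whole. The fingers move at their own pace and stop on an object; "grip_force" is the grip in N (left out, the last holds). Time passes only in rows, so rows that do not move let the fingers close, or fill a call up. It gives the time, the measured TCP pose, the force and the opening at its end, in the units of the state.
- get_state(): the state, without advancing time (a new reading comes with each control period).
- get_image(name): name is "side" or "top" or "wrist"; returns a dict with "image" (400x640x3 uint8, blue, green, red), "depth" (400x640 float32, m along the optical axis (not along the pixel's ray), 0 where there is no reading), "mtx" (3x3 intrinsics, pixels), "view" (4x4, takes a point from world to camera coordinates); the wrist camera has in their place "mount" (4x4, takes a point from camera to tool coordinates, whose origin is the TCP and whose axes are the tool frame's). Camera axes: x right, y up, looking along -z (the intrinsics and any distortion apply to the point x, -y, -z); pixel columns grow to the right and rows downward; lengths in m; the calibration is good to about 2 mm. A picture is of the moment at which its call begins: read the wrist's pose just before it.
- sign_off(): hands the job in, once; it reports no verdict.
The state is a dict: "clock": time; "qpos": joint angles; "qd": joint speeds; "effort": joint torques, N m; "position": TCP position; "ee_rot": TCP orientation; "contact_force": force on the tool from outside, world axes, zero at the start; "moment": the same for the moment, N m; "width": finger opening in m.
Only numpy, scipy, OpenCV 4.12 (cv2) and the standard library are available. Lean on these libraries where they do the work, as an engineer would, in place of code of your own. Each camera call takes 0.05 s, during which the arm holds its last target. There are 200 camera calls.

## Working session

There is one attempt and no reset: what is moved stays moved. The work goes in short steps, Python scripts to look and compute and a tool call to move; the robot and the scene stay as the last step left them, time stands still between calls to the robot, and variables do not carry over. Pictures are saved under pics/ and viewed, about 8 in all and at most 12, crops included, and the job is handed in when it is done.

Besides the shell and the picture viewer there is one more tool, called after ">>>" as name([rows], argument=value, ...), one row to a line, values as JSON. arm_command: Moves the arm, as the interface text tells. Its arguments: {"type":"object","properties":{"series":{"type":"array","items":{"type":"object","properties":{"dp":{"type":"array","items":{"type":"number"}},"angular":{"type":"array","items":{"type":"number"}},"gripper":{"type":"number"}}}},"grip_force":{"type":"number"}},"required":["series"]}

```bash
mkdir -p pics
cat > h.py <<'E'
import numpy as np,cv2
from rig import *
def pts(d,T=None):
    # world points per pixel; undistort ignored
    Z=d["depth"];h,w=Z.shape;K=np.array(d["mtx"])
    u,v=np.meshgrid(np.arange(w),np.arange(h))
    x=(u-K[0,2])/K[0,0]*Z;y=(v-K[1,2])/K[1,1]*Z
    P=np.stack([x,-y,-Z,np.ones_like(Z)],-1)
    M=np.linalg.inv(np.array(d["view"])) if T is None else T
    return (P@M.T)[...,:3]
E
python3 - <<'E'
from h import *
s=get_state();print({k:np.round(v,3).tolist() for k,v in s.items()},grip_depth)
for n in("top","side"):
    d=get_image(n);print(n,d.keys(),np.round(d["mtx"],1).tolist());cv2.imwrite(f"pics/{n}0.png",d["image"]);np.save(f"{n}.npy",pts(d))
E
```

```text
{'clock': 0.0, 'qpos': [-1.248, 0.277, 1.506, -0.0, 1.361, -0.121], 'qd': [-0.001, 0.001, -0.002, -0.001, -0.003, -0.001], 'effort': [-0.001, -41.678, -24.58, -0.0, 0.011, -0.0], 'position': [0.247, -0.519, 0.23], 'ee_rot': [0.597, 0.378, 0.598, -0.377], 'contact_force': [-0.735, 0.362, -0.909], 'moment': [-0.009, 0.001, 0.08], 'width': 0.085} 0.0187
top dict_keys(['image', 'depth', 'mtx', 'view']) [[483.4, 0.0, 312.2], [0.0, 483.4, 192.7], [0.0, 0.0, 1.0]]
side dict_keys(['image', 'depth', 'mtx', 'view']) [[497.3, 0.0, 325.3], [0.0, 497.3, 213.8], [0.0, 0.0, 1.0]]
```

View pics/top0.png

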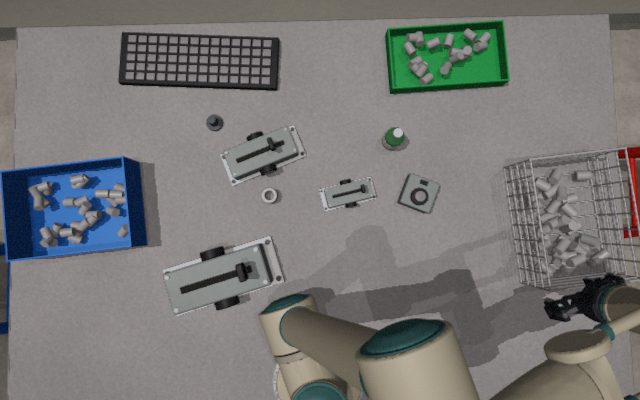

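View pics/side0.png

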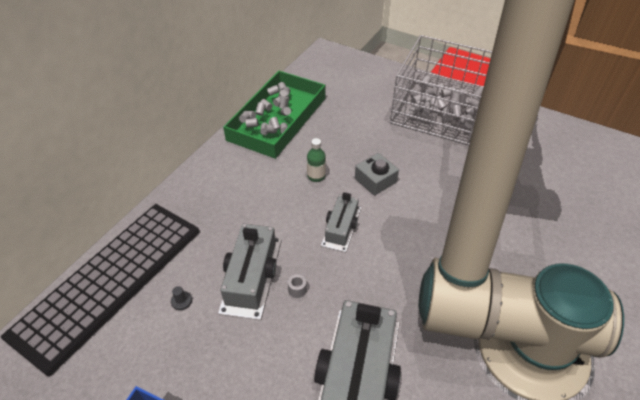

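The top view shows three attenuators, at about (262,155), (347,193) and (224,277) px, with levers at their right ends. It also shows the control box at (419,193), bottle at (395,137), bushing at (270,196) and hub at (214,122). Next I'll measure the sizes.

Run:
```python
from h import *
W=np.load("top.npy");S=np.load("side.npy")
for n,(u,v,r) in dict(A=(262,155,50),B=(347,193,32),C=(224,277,70),box=(419,193,24)).items():
    P=W[v-r:v+r,u-r:u+r].reshape(-1,3)
    zmax=P[:,2].max();hs=np.histogram(P[:,2],np.arange(0.0,0.2,.005))
    print(n,np.round(zmax,3),hs[0].tolist())
    k=np.argmax(hs[0][5:])+5;z0=hs[1][k]+.0025
    Q=P[abs(P[:,2]-z0)<.006];rc=cv2.minAreaRect((Q[:,:2]*1000).astype(np.float32));print(' z',Q[:,2].mean(),rc)
    L=P[P[:,2]>z0+.025] if n!='box' else P[P[:,2]>z0+.008]
    if len(L):print(' lever',len(L),L.mean(0),cv2.minAreaRect((L[:,:2]*1000).astype(np.float32)))
for n,(u,v,r) in dict(cl=(395,137,16),bush=(270,196,11),hub=(214,122,12)).items():
    P=W[v-r:v+r,u-r:u+r].reshape(-1,3);P=P[P[:,2]>.02];print(n,np.round(np.median(P,0),3),P[:,2].max())
d=get_image("top")["image"];cv2.imwrite("pics/topcrop.png",cv2.resize(d[100:230,200:460],None,fx=3,fy=3,interpolation=2))
```

```text
A 1.265 [3243, 546, 190, 33, 18, 30, 85, 87, 41, 57, 59, 105, 108, 983, 932, 29, 0, 0, 1, 3, 0, 2, 7, 31, 25, 0, 0, 0, 0, 0, 0, 0, 0, 0, 0, 0, 0, 0, 0]
 z 0.06949098114114013 ((583.3161010742188, 133.58468627929688), (103.18142700195312, 176.03717041015625), 21.187456130981445)
 lever 103 [0.52399807 0.06670008 0.5073835 ] ((497.1080627441406, 56.18193435668945), (244.1417694091797, 11.810396194458008), 25.51523780822754)
B 1.265 [1478, 199, 16, 3, 3, 14, 20, 47, 201, 610, 93, 1, 1, 2, 3, 10, 16, 0, 0, 0, 0, 0, 0, 0, 0, 0, 0, 0, 0, 0, 0, 0, 0, 0, 0, 0, 0, 0, 0]
 z 0.04702501125554115 ((476.850830078125, -86.0220718383789), (69.31409454345703, 118.12429809570312), 13.992958068847656)
 lever 44 [ 0.4477964  -0.0741401   0.53776346] ((435.9745178222656, -65.9865951538086), (17.612133026123047, 157.63986206054688), 42.2595329284668)
C 1.265 [6024, 621, 507, 100, 10, 11, 9, 11, 5, 11, 13, 24, 28, 41, 65, 105, 174, 78, 699, 2933, 548, 4, 0, 5, 5, 10, 16, 17, 14, 20, 25, 35, 73, 164, 75, 91, 109, 107, 132]
 z 0.0973705644905728 ((271.96514892578125, 239.69729614257812), (102.67897033691406, 245.18601989746094), 16.52022361755371)
 lever 1678 [0.20858287 0.08801331 0.2468045 ] ((252.67807006835938, 51.85223388671875), (210.35121154785156, 205.188720703125), 22.900148391723633)
box 1.265 [542, 41, 16, 14, 15, 14, 13, 16, 35, 375, 343, 47, 106, 38, 66, 5, 0, 0, 0, 0, 0, 0, 0, 0, 0, 0, 0, 0, 0, 0, 0, 0, 0, 0, 0, 0, 0, 0, 0]
 z 0.049376986162081034 ((472.8824157714844, -264.6567687988281), (80.61400604248047, 80.49578857421875), 67.31939697265625)
 lever 264 [ 0.46148469 -0.25253094  0.09701378] ((450.45947265625, -140.25836181640625), (68.426513671875, 294.8722839355469), 10.692038536071777)
cl [ 0.607 -0.196  0.082] 1.2646238646203947
bush [0.475 0.116 0.035] 0.04083227263377487
hub [0.671 0.259 0.044] 0.049700045770251666
```

View pics/topcrop.png

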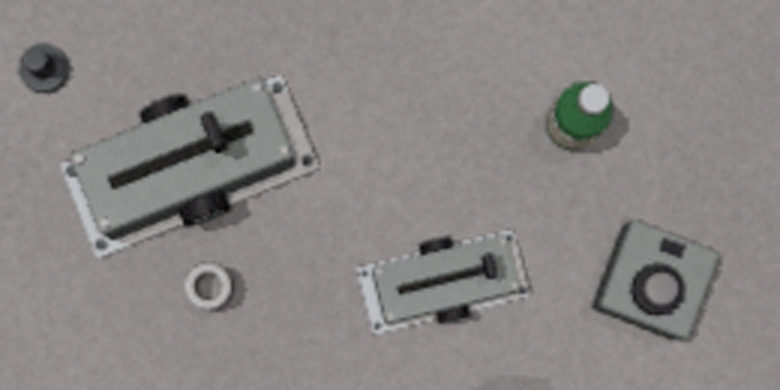

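The crop shows attenuator A (176 mm long, 70 mm high), which is the right size. Its grip is at about (271,144) px in the full image. The button cap is the round one at (419,197), and the small black rectangle beside it is not the button. Next step is a precise fit.

Run:
```python
from h import *
W=np.load("top.npy")
def sel(u,v,r,a,b):
    P=W[v-r:v+r,u-r:u+r].reshape(-1,3);return P[(P[:,2]>a)&(P[:,2]<b)]
P=sel(262,155,50,.0655,.076);rc=cv2.minAreaRect((P[:,:2]*1000).astype(np.float32));print(rc,len(P))
w,h=rc[1];a=np.radians(rc[2]+(90 if h>w else 0));e=np.array([np.cos(a),np.sin(a)])
if e[1]<0:e=-e   # +y own toward world +y (left)
ex=np.array([e[1],-e[0]]);c=np.array(rc[0])/1000
print('own y',e,'deg',np.degrees(np.arctan2(e[1],e[0])))
L=sel(262,155,50,.105,.13);q=(L[:,:2]-c)@np.c_[ex,e];print('lever',np.round(L.mean(0),4),np.round(q.min(0),4),np.round(q.max(0),4),np.median(q,0),'z',L[:,2].max())
B=sel(419,197,12,.052,.09);print('btn all',B.mean(0))
for z in np.arange(.05,.085,.004):
    Q=B[(B[:,2]>=z)&(B[:,2]<z+.004)]
    if len(Q):print(round(z,3),len(Q),Q.mean(0).round(4),(np.ptp(Q[:,:2],axis=0)).round(3))
# check lever in side view
S=np.load("side.npy");R=S[225:250,235:265].reshape(-1,3);R=R[(R[:,2]>.105)&(R[:,2]<.13)];q=(R[:,:2]-c)@np.c_[ex,e];print('side lever',len(R),R.mean(0),q.min(0),q.max(0),R[:,2].max())
P=S[220:320,210:290].reshape(-1,3);P=P[(P[:,2]>.0655)&(P[:,2]<.076)];print(cv2.minAreaRect((P[:,:2]*1000).astype(np.float32)))
s=get_state();from scipy.spatial.transform import Rotation as R
print(R.from_quat(s['ee_rot'],scalar_first=True).as_matrix().round(3))
```

```text
((577.638916015625, 131.3490753173828), (85.88926696777344, 175.81861877441406), 21.07343864440918) 1902
own y [-0.35956427  0.93312032] deg 111.0734386444092
lever [0.5936 0.1021 0.1185] [-0.0099 -0.0388] [ 0.0197 -0.0271] [ 0.00448388 -0.03311755] z 0.12414071645873825
btn all [ 0.46275401 -0.25931838  0.06304448]
0.05 49 [ 0.4623 -0.2583  0.0529] [0.058 0.058]
0.054 28 [ 0.4581 -0.2587  0.0559] [0.054 0.057]
0.058 72 [ 0.4636 -0.2605  0.0606] [0.04  0.042]
0.062 59 [ 0.4623 -0.2574  0.0636] [0.04  0.042]
0.066 33 [ 0.4648 -0.2591  0.0683] [0.037 0.034]
0.07 60 [ 0.4631 -0.2614  0.072 ] [0.025 0.025]
0.074 11 [ 0.4655 -0.2578  0.075 ] [0.025 0.013]
side lever 126 [0.59509937 0.10475397 0.11633495] [-0.00749572 -0.04008207] [ 0.02255752 -0.02571237] 0.12503244727068896
((584.90966796875, 133.95779418945312), (75.39794921875, 176.7985382080078), 21.176864624023438)
[[-0.     0.903  0.429]
 [ 0.001  0.429 -0.903]
 [-1.     0.    -0.001]]
```

Attenuator A's centre is at (0.585, 0.134), with own +y at 111.1°, and the lever is at about 0.019. Moving toward a point above the empty start, fingers shut.

>>> arm_command([
  {"dp":[0,0.302,-0.194],"angular":[0,0,0],"gripper":0},
  {"dp":[0,0.302,-0.194],"angular":[0,0,0],"gripper":0},
  {"dp":[0,0.302,-0.194],"angular":[0,0,0],"gripper":0},
  {"dp":[0,0.302,-0.194],"angular":[0,0,0],"gripper":0},
  {"dp":[0,0.302,-0.194],"angular":[0,0,0],"gripper":0},
  {"dp":[0,0.302,-0.194],"angular":[0,0,0],"gripper":0},
  {"dp":[0,0.302,-0.194],"angular":[0,0,0],"gripper":0},
  {"dp":[0,0.302,-0.194],"angular":[0,0,0],"gripper":0},
])

```text
clock: 1.15
position: [0.4324, -0.22, 0.2283]
ee_rot: [0.595, 0.381, 0.598, -0.379]
contact_force: [0.7, 0.1, -0.5]
width: -0.0001
```

>>> arm_command([
  {"dp":[0,0.302,-0.194],"angular":[0,0,0],"gripper":0},
  {"dp":[0,0.302,-0.194],"angular":[0,0,0],"gripper":0},
  {"dp":[0,0.302,-0.194],"angular":[0,0,0],"gripper":0},
  {"dp":[0,0.302,-0.194],"angular":[0,0,0],"gripper":0},
  {"dp":[0,0.302,-0.194],"angular":[0,0,0],"gripper":0},
  {"dp":[0,0.302,-0.194],"angular":[0,0,0],"gripper":0},
  {"dp":[0,0.302,-0.194],"angular":[0,0,0],"gripper":0},
  {"dp":[0,0.302,-0.194],"angular":[0,0,0],"gripper":0},
])

```text
clock: 2.15
position: [0.6201, 0.0823, 0.2269]
ee_rot: [0.595, 0.38, 0.599, -0.38]
contact_force: [-0.1, -0.8, -0.1]
width: -0.0001
```

>>> arm_command([
  {"dp":[0,0,0],"angular":[-0.119,0,0],"gripper":0},
  {"dp":[0,0,0],"angular":[-0.119,0,0],"gripper":0},
  {"dp":[0,0,0],"angular":[-0.119,0,0],"gripper":0},
  {"dp":[0,0,0],"angular":[-0.119,0,0],"gripper":0},
  {"dp":[0,0,0],"angular":[-0.119,0,0],"gripper":0},
  {"dp":[0,0,0],"angular":[-0.119,0,0],"gripper":0},
  {"dp":[0,0,0],"angular":[-0.119,0,0],"gripper":0},
  {"dp":[0,0,0],"angular":[-0.119,0,0],"gripper":0},
])

```text
clock: 3.15
position: [0.6198, 0.0867, 0.2219]
ee_rot: [0.691, -0.129, 0.699, 0.133]
contact_force: [-0.4, -0.6, 0.1]
width: 0.0003
```

```bash
cat >> h.py <<'E'
from scipy.spatial.transform import Rotation as Ro
c=np.array([.5849,.1340]);th=np.radians(111.15);e=np.array([np.cos(th),np.sin(th)]);ex=np.array([e[1],-e[0]])
def tool():
    s=get_state();p=np.array(s['position']);M=Ro.from_quat(s['ee_rot'],scalar_first=True).as_matrix();return s,p,M
def own(p): return np.array([(p[:2]-c)@ex,(p[:2]-c)@e,p[2]])
def target(o):
    s,p,M=tool();w=np.r_[c+ex*o[0]+e*o[1],o[2]];D=np.c_[[0,0,-1],np.r_[e,0],np.r_[ex,0]]
    print('t',round(s['clock'],2),'own',own(p).round(4),'dp units',(M.T@(w-p)/.12).round(4),'rot units',(Ro.from_matrix(M.T@D).as_rotvec()/(np.pi/2)).round(4),'F',np.round(s['contact_force'],2),s['width'])
def lever(n):
    s,p,M=tool();d=get_image(n);T=None
    if n=="wrist":
        G=np.eye(4);G[:3,:3]=M;G[:3,3]=p;T=G@np.array(d["mount"])
    P=pts(d,T).reshape(-1,3);q=np.c_[(P[:,:2]-c)@ex,(P[:,:2]-c)@e,P[:,2]]
    t=q[(abs(q[:,2]-.07)<.004)&(abs(q[:,0])<.06)&(abs(q[:,1])<.11)];g=q[(abs(q[:,2]-.12)<.005)&(abs(q[:,0])<.03)&(abs(q[:,1])<.08)]
    if len(t)>50:print(n,'top',len(t),cv2.minAreaRect((t[:,:2]*1000).astype(np.float32)))
    if len(g):print(n,'grip',len(g),np.percentile(g,[2,50,98],axis=0).round(4).tolist())
    return d["image"]
E
python3 - <<'E'
from h import *
target([0,-.072,.15])
lever("top");cv2.imwrite("pics/w1.png",lever("wrist"))
E
```

```text
t 3.15 own [ 0.0155 -0.0568  0.2219] dp units [ 0.599  -0.1314 -0.1235] rot units [ 0.0021 -0.0066 -0.0051] F [-0.42 -0.62  0.11] 0.00027575422015531365
top top 1332 ((-2.3766822814941406, 0.1593475341796875), (175.20858764648438, 74.17434692382812), 89.56543731689453)
top grip 56 [[-0.0159, -0.0381, 0.1163], [-0.0026, -0.0329, 0.1198], [0.0121, -0.0272, 0.1234]]
wrist top 17788 ((-1.37677001953125, 1.1816329956054688), (176.18243408203125, 74.11701965332031), 89.85256958007812)
wrist grip 648 [[-0.0152, -0.0369, 0.1159], [-0.0014, -0.0308, 0.1204], [0.0125, -0.0258, 0.1219]]
```

View pics/w1.png

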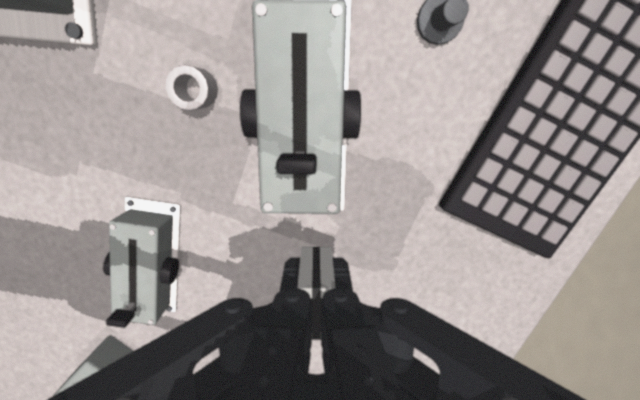

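The wrist view shows the grip at (297,163) px and the shut fingers at (317,265) on the empty-start side, which is where I want them. I'll move back a little, then go down.

>>> arm_command([
  {"dp":[0,-0.15,-0.135],"angular":[0.002,-0.006,-0.005],"gripper":0},
  {"dp":[0.15,0,0],"angular":[0,0,0],"gripper":0},
  {"dp":[0.2,0,0],"angular":[0,0,0],"gripper":0},
  {"dp":[0.2,0,0],"angular":[0,0,0],"gripper":0},
  {"dp":[0.2,0,0],"angular":[0,0,0],"gripper":0},
  {"dp":[0.2,0,0],"angular":[0,0,0],"gripper":0},
  {"dp":[0.05,0,0],"angular":[0,0,0],"gripper":0},
  {"dp":[0,0,0],"angular":[0,0,0],"gripper":0},
])

```text
clock: 4.25
position: [0.607, 0.0539, 0.1]
ee_rot: [0.697, -0.122, 0.697, 0.118]
contact_force: [0.4, -0.7, -0.5]
width: 0.0001
```

```bash
sed -i 's/^c=np.array(\[.5849,.1340\]);\(.*\)$/c=np.array([.5849,.1340]);\1;c=c-.0014*ex+.001*e/' h.py
python3 - <<'E'
from h import *
target([0,-.075,.100])
lever("top");lever("wrist")
E
```

```text
t 4.25 own [-0.0069 -0.0836  0.1   ] dp units [-0.0004  0.0735  0.0555] rot units [-0.0182 -0.0011  0.0039] F [ 0.43 -0.7  -0.51] 0.00010287920671817679
top top 1082 ((0.5965461730957031, 7.814300537109375), (157.8616180419922, 77.15530395507812), 89.79816436767578)
top grip 59 [[-0.015, -0.0392, 0.1157], [-0.001, -0.0339, 0.1188], [0.0124, -0.0281, 0.1226]]
wrist top 32368 ((0.21474456787109375, -26.472640991210938), (121.40152740478516, 74.29486846923828), 89.73345947265625)
wrist grip 3332 [[-0.0183, -0.0762, 0.1156], [-0.0015, -0.0337, 0.1204], [0.0139, -0.0268, 0.1242]]
```

>>> arm_command([
  {"dp":[0,0.07,0.055],"angular":[-0.018,0,0.004],"gripper":0},
  {"dp":[0,0.07,0],"angular":[0,0,0],"gripper":0},
  {"dp":[0,0.05,0],"angular":[0,0,0],"gripper":0},
  {"dp":[0,0.03,0],"angular":[0,0,0],"gripper":0},
  {"dp":[0,0.03,0],"angular":[0,0,0],"gripper":0},
  {"dp":[0,0.03,0],"angular":[0,0,0],"gripper":0},
  {"dp":[0,0.03,0],"angular":[0,0,0],"gripper":0},
  {"dp":[0,0,0],"angular":[0,0,0],"gripper":0},
])

```text
clock: 5.35
position: [0.6015, 0.0943, 0.1031]
ee_rot: [0.696, -0.131, 0.693, 0.13]
contact_force: [0.1, 0.4, 1.3]
width: 0.0
```

Run:
```python
from h import *
target([0,.012,.100])
lever("top");lever("wrist")
```

```text
t 5.35 own [ 0.0025 -0.044   0.1031] dp units [ 0.0252  0.4671 -0.0198] rot units [0.0019 0.0026 0.0012] F [0.14 0.42 1.29] 2.4826798421361712e-05
top top 1066 ((-0.7742385864257812, -1.1918106079101562), (174.7034912109375, 74.4874038696289), 89.87715911865234)
top grip 5 [[-0.0157, -0.0287, 0.1154], [-0.0135, -0.0244, 0.1188], [-0.0125, -0.0223, 0.1197]]
wrist top 35773 ((0.2591743469238281, -6.8932037353515625), (161.06158447265625, 74.2181625366211), 89.8767318725586)
wrist grip 2758 [[-0.0133, -0.0367, 0.1155], [0.0009, -0.0261, 0.1203], [0.0146, -0.0198, 0.1244]]
```

>>> arm_command([
  {"dp":[0.02,0.02,-0.01],"angular":[0,0,0],"gripper":0},
  {"dp":[0,0.02,0],"angular":[0,0,0],"gripper":0},
  {"dp":[0,0.02,0],"angular":[0,0,0],"gripper":0},
  {"dp":[0,0.02,0],"angular":[0,0,0],"gripper":0},
  {"dp":[0,0.02,0],"angular":[0,0,0],"gripper":0},
  {"dp":[0,0.02,0],"angular":[0,0,0],"gripper":0},
  {"dp":[0,0.01,0],"angular":[0,0,0],"gripper":0},
  {"dp":[0,0,0],"angular":[0,0,0],"gripper":0},
])

```text
clock: 6.45
position: [0.598, 0.0999, 0.1007]
ee_rot: [0.697, -0.138, 0.692, 0.125]
contact_force: [1.0, -1.3, -0.0]
width: -0.0001
```

Run:
```python
from h import *
target([0,.012,.100]);s=get_state();print('F along e',np.array(s['contact_force'])[:2]@e)
lever("wrist")
```

```text
t 6.45 own [ 0.0013 -0.0375  0.1007] dp units [-0.0021  0.4125 -0.0087] rot units [0.0035 0.0028 0.0123] F [ 0.98 -1.35 -0.01] -8.831006010814874e-05
F along e -1.609731747105394
wrist top 36646 ((0.2762794494628906, -2.377166748046875), (162.91375732421875, 74.2322998046875), 89.8471908569336)
wrist grip 2812 [[-0.0134, -0.0298, 0.1155], [0.0004, -0.0193, 0.1204], [0.0141, -0.0132, 0.1241]]
```

The lever is stopped at the foot of the first ridge, because short rows don't build up enough force. Larger steps are still safe, since each stays under the 9 mm between crest and detent.

>>> arm_command([
  {"dp":[0,0.04,0],"angular":[0,0,0],"gripper":0},
  {"dp":[0,0.04,0],"angular":[0,0,0],"gripper":0},
  {"dp":[0,0.04,0],"angular":[0,0,0],"gripper":0},
  {"dp":[0,0.0,0],"angular":[0,0,0],"gripper":0},
  {"dp":[0,0.0,0],"angular":[0,0,0],"gripper":0},
  {"dp":[0,0.0,0],"angular":[0,0,0],"gripper":0},
  {"dp":[0,0.0,0],"angular":[0,0,0],"gripper":0},
  {"dp":[0,0,0],"angular":[0,0,0],"gripper":0},
])

```text
clock: 7.5
position: [0.592, 0.1147, 0.1004]
ee_rot: [0.697, -0.138, 0.692, 0.126]
contact_force: [-0.2, 0.5, 0.6]
width: -0.0001
```

Run:
```python
from h import *
target([0,.012,.100]);s=get_state();print('F along e',np.array(s['contact_force'])[:2]@e)
lever("wrist")
```

```text
t 7.5 own [ 0.001  -0.0216  0.1004] dp units [-0.0016  0.2798 -0.0071] rot units [0.0038 0.0025 0.0117] F [-0.22  0.5   0.56] -9.443403138176102e-05
F along e 0.5432542968151177
wrist top 33753 ((0.3078422546386719, 9.963493347167969), (156.63192749023438, 74.24179077148438), 89.92649841308594)
wrist grip 2952 [[-0.0133, -0.0138, 0.1154], [0.0002, -0.0023, 0.1203], [0.014, 0.0042, 0.1243]]
```

First click: the lever is at about 0.050. Next, the second ridge.

>>> arm_command([
  {"dp":[0,0.04,0],"angular":[0,0,0],"gripper":0},
  {"dp":[0,0.04,0],"angular":[0,0,0],"gripper":0},
  {"dp":[0,0.0,0],"angular":[0,0,0],"gripper":0},
  {"dp":[0,0.0,0],"angular":[0,0,0],"gripper":0},
  {"dp":[0,0.0,0],"angular":[0,0,0],"gripper":0},
  {"dp":[0,0.0,0],"angular":[0,0,0],"gripper":0},
  {"dp":[0,0.0,0],"angular":[0,0,0],"gripper":0},
  {"dp":[0,0,0],"angular":[0,0,0],"gripper":0},
])

```text
clock: 8.55
position: [0.5914, 0.1166, 0.1006]
ee_rot: [0.698, -0.144, 0.691, 0.121]
contact_force: [1.6, -2.8, -0.6]
width: 0.0002
```

Run:
```python
from h import *
target([0,.012,.100]);s=get_state();print('F along e',np.array(s['contact_force'])[:2]@e)
lever("wrist")
```

```text
t 8.55 own [ 0.0012 -0.0196  0.1006] dp units [-0.0039  0.2636 -0.0076] rot units [0.0054 0.0026 0.021 ] F [ 1.61 -2.82 -0.63] 0.00021930425415051183
F along e -3.210455565081841
wrist top 33462 ((0.26932525634765625, 9.708969116210938), (156.95516967773438, 74.17216491699219), 89.84342956542969)
wrist grip 2855 [[-0.0134, -0.0116, 0.1154], [0.0003, -0.0012, 0.1203], [0.014, 0.0049, 0.1244]]
```

>>> arm_command([
  {"dp":[0,0.045,0],"angular":[0,0,-0.02],"gripper":0},
  {"dp":[0,0.045,0],"angular":[0,0,0],"gripper":0},
  {"dp":[0,0.04,0],"angular":[0,0,0],"gripper":0},
  {"dp":[0,0.0,0],"angular":[0,0,0],"gripper":0},
  {"dp":[0,0.0,0],"angular":[0,0,0],"gripper":0},
  {"dp":[0,0.0,0],"angular":[0,0,0],"gripper":0},
  {"dp":[0,0.0,0],"angular":[0,0,0],"gripper":0},
  {"dp":[0,0,0],"angular":[0,0,0],"gripper":0},
])

```text
clock: 9.6
position: [0.5853, 0.1321, 0.1001]
ee_rot: [0.7, -0.154, 0.689, 0.111]
contact_force: [0.2, -0.6, 0.5]
width: 0.0002
```

Run:
```python
from h import *
target([0,.012,.100]);s=get_state();print('F along e',np.array(s['contact_force'])[:2]@e)
lever("wrist")
```

```text
t 9.6 own [ 0.0011 -0.0029  0.1001] dp units [-0.0074  0.1242 -0.0082] rot units [0.0048 0.0028 0.0401] F [ 0.21 -0.61  0.53] 0.00021057592153153162
F along e -0.6475589340740948
wrist top 27901 ((0.25574493408203125, 0.4135589599609375), (175.4096221923828, 74.28155517578125), 89.89899444580078)
wrist grip 2911 [[-0.0133, 0.0057, 0.1154], [0.0002, 0.0165, 0.1203], [0.014, 0.0225, 0.1245]]
```

Second click: the lever is at about 0.068. I'll repeat the same pushes for the third, with a softer last row.

>>> arm_command([
  {"dp":[0,0.045,0],"angular":[0,0,0],"gripper":0},
  {"dp":[0,0.045,0],"angular":[0,0,0],"gripper":0},
  {"dp":[0,0.035,0],"angular":[0,0,0],"gripper":0},
  {"dp":[0,0.0,0],"angular":[0,0,0],"gripper":0},
  {"dp":[0,0.0,0],"angular":[0,0,0],"gripper":0},
  {"dp":[0,0.0,0],"angular":[0,0,0],"gripper":0},
  {"dp":[0,0.0,0],"angular":[0,0,0],"gripper":0},
  {"dp":[0,0,0],"angular":[0,0,0],"gripper":0},
])

```text
clock: 10.65
position: [0.5805, 0.144, 0.0994]
ee_rot: [0.7, -0.156, 0.688, 0.109]
contact_force: [-0.2, 0.2, 0.5]
width: 0.0004
```

Run:
```python
from h import *
target([0,.012,.100]);s=get_state();print('F along e',np.array(s['contact_force'])[:2]@e)
lever("wrist")
```

```text
t 10.65 own [0.001  0.0099 0.0994] dp units [-0.0065  0.0169 -0.0078] rot units [0.0055 0.0027 0.0435] F [-0.19  0.16  0.46] 0.00036210945715375875
F along e 0.22010790107556089
wrist top 23259 ((0.22277450561523438, 0.385162353515625), (175.65008544921875, 74.19574737548828), 89.85845184326172)
wrist grip 3126 [[-0.0133, 0.0187, 0.1154], [0.0004, 0.0338, 0.1203], [0.014, 0.0402, 0.1242]]
```

Third click: the grip's far edge is at own y 0.040, so the joint is at about 0.086, and the finger is 5 mm clear behind it. Backing off and lifting.

>>> arm_command([
  {"dp":[0,-0.1,0],"angular":[0,0,0],"gripper":0},
  {"dp":[0,-0.1,0],"angular":[0,0,0.043],"gripper":0},
  {"dp":[-0.1,-0.1,0],"angular":[0,0,0],"gripper":0},
  {"dp":[-0.2,0,0],"angular":[0,0,0],"gripper":0},
  {"dp":[-0.25,0,0],"angular":[0,0,0],"gripper":0},
  {"dp":[-0.25,0,0],"angular":[0,0,0],"gripper":0},
  {"dp":[-0.1,0,0],"angular":[0,0,0],"gripper":0},
  {"dp":[0,0,0],"angular":[0,0,0],"gripper":0},
])

```text
clock: 11.7
position: [0.5954, 0.105, 0.2151]
ee_rot: [0.697, -0.133, 0.693, 0.13]
contact_force: [-0.3, 0.5, 0.2]
width: -0.0002
```

Run:
```python
from h import *
target([0,.012,.100]);cv2.imwrite("pics/w2.png",lever("wrist"))
s,p,M=tool();w=np.array([.463-.04,-.261,.2]);print(p,(M.T@(w-p)/.12).round(3))
```

```text
t 11.7 own [ 0.0007 -0.0319  0.2151] dp units [ 0.9573  0.371  -0.0086] rot units [0.0035 0.0033 0.0037] F [-0.28  0.54  0.19] -0.00020443607139183898
wrist top 17301 ((0.07748031616210938, 0.5146942138671875), (175.1600799560547, 74.1248779296875), 89.89080047607422)
wrist grip 804 [[-0.0137, 0.0281, 0.1175], [0.0002, 0.0342, 0.1204], [0.014, 0.0399, 0.122]]
[0.59499676 0.10496403 0.21443484] [ 0.123 -2.313 -2.45 ]
```

View pics/w2.png

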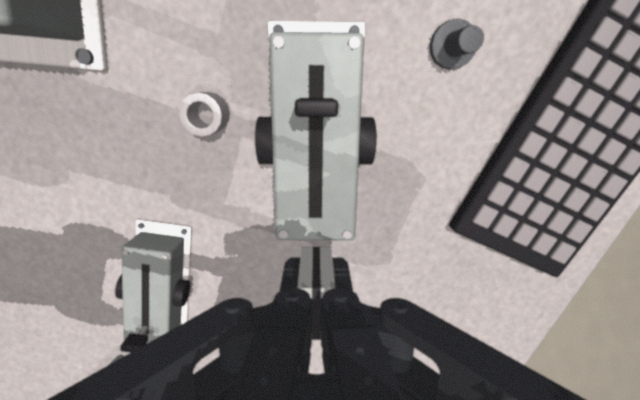

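The lever is at (316,107) px, 0.086 along, and stays there with the robot clear of it. Now over to the button.

>>> arm_command([
  {"dp":[0,-0.38,-0.265],"angular":[0,0,0],"gripper":0},
  {"dp":[0,-0.38,-0.265],"angular":[0,0,0],"gripper":0},
  {"dp":[0,-0.38,-0.265],"angular":[0,0,0],"gripper":0},
  {"dp":[0,-0.38,-0.265],"angular":[0,0,0],"gripper":0},
  {"dp":[0,-0.38,-0.265],"angular":[0,0,0],"gripper":0},
  {"dp":[0,-0.38,-0.265],"angular":[0,0,0],"gripper":0},
  {"dp":[0,-0.38,-0.265],"angular":[0,0,0],"gripper":0},
  {"dp":[0,-0.38,-0.265],"angular":[0,0,0],"gripper":0},
])

```text
clock: 12.75
position: [0.486, -0.3344, 0.2027]
ee_rot: [0.69, -0.133, 0.698, 0.137]
contact_force: [0.6, -0.7, -0.3]
width: 0.0003
```

Run:
```python
from h import *
s,p,M=tool();d=get_image("wrist");G=np.eye(4);G[:3,:3]=M;G[:3,3]=p;P=pts(d,G@np.array(d["mount"]))
cv2.imwrite("pics/w3.png",d["image"])
np.save("w3.npy",P);print(p,M.round(3).tolist())
m=(np.hypot(P[...,0]-.463,P[...,1]+.261)<.05)
for z in np.arange(.046,.085,.003):
    q=m&(P[...,2]>=z)&(P[...,2]<z+.003)
    if q.sum()>20:
        Q=P[q];v,u=np.nonzero(q);print(round(z,3),q.sum(),Q.mean(0).round(4),cv2.minAreaRect((Q[:,:2]*1000).astype(np.float32))[:2],u.mean().round(),v.mean().round())
```

```text
[ 0.48599906 -0.33440798  0.2026832 ] [[-0.012, -0.374, 0.927], [0.004, 0.927, 0.374], [-1.0, 0.008, -0.009]]
0.046 234 [ 0.4569 -0.2552  0.0481] ((472.8213195800781, -263.9208984375), (79.98726654052734, 79.35961151123047)) 322.0 82.0
0.049 5641 [ 0.4726 -0.2629  0.0507] ((472.9933166503906, -264.01690673828125), (78.718017578125, 78.64053344726562)) 335.0 99.0
0.052 386 [ 0.4781 -0.2615  0.0523] ((473.1933288574219, -264.47705078125), (74.08280181884766, 74.31371307373047)) 342.0 100.0
0.058 24 [ 0.4593 -0.2668  0.0606] ((461.93841552734375, -261.3778381347656), (38.046451568603516, 43.64716720581055)) 319.0 98.0
0.061 1301 [ 0.4637 -0.2595  0.0627] ((463.79754638671875, -260.14923095703125), (43.07920837402344, 42.58136749267578)) 327.0 92.0
0.064 71 [ 0.4614 -0.2625  0.0642] ((463.5876770019531, -261.69659423828125), (35.497798919677734, 37.202362060546875)) 323.0 94.0
0.07 693 [ 0.4636 -0.26    0.0722] ((463.78045654296875, -260.1816101074219), (26.80625343322754, 26.994720458984375)) 327.0 92.0
0.073 331 [ 0.4641 -0.2603  0.0735] ((463.4044189453125, -259.5396423339844), (24.786510467529297, 23.50649642944336)) 328.0 93.0
```

View pics/w3.png

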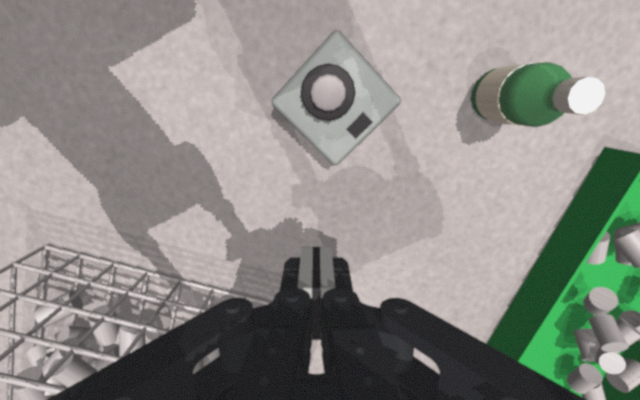

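The wrist view shows the cap at (327,92) px, world (0.4637, -0.260), with its top at z 0.072 and the housing at 0.063. I'll move over it and descend to about 15 mm above.

>>> arm_command([
  {"dp":[0,0.32,0.03],"angular":[0,0,0],"gripper":0},
  {"dp":[0,0.32,0.03],"angular":[0,0,0],"gripper":0},
  {"dp":[0.15,0,0],"angular":[0,0,0],"gripper":0},
  {"dp":[0.25,0,0],"angular":[0,0,0],"gripper":0},
  {"dp":[0.25,0,0],"angular":[0,0,0],"gripper":0},
  {"dp":[0.2,0,0],"angular":[0,0,0],"gripper":0},
  {"dp":[0.05,0,0],"angular":[0,0,0],"gripper":0},
  {"dp":[0,0,0],"angular":[0,0,0],"gripper":0},
])

```text
clock: 13.8
position: [0.4535, -0.2646, 0.0815]
ee_rot: [0.685, -0.127, 0.704, 0.135]
contact_force: [0.0, 0.1, -0.1]
width: 0.0
```

```bash
cat > b.py <<'E'
from h import *
s,p,M=tool();w=np.array([.4637,-.260,.0722]);print(s['clock'],p.round(4),(M.T@(w-p)/.12).round(3),M[:,0].round(3),'F',np.round(s['contact_force'],2))
E
python3 b.py
```

```text
13.8 [ 0.4535 -0.2646  0.0815] [0.075 0.004 0.095] [-0.029  0.006 -1.   ] F [ 0.    0.07 -0.06]
```

>>> arm_command([
  {"dp":[0,0,0.09],"angular":[0,-0.019,0],"gripper":0},
  {"dp":[0,0,0],"angular":[0,0,0],"gripper":0},
  {"dp":[0.04,0,0],"angular":[0,0,0],"gripper":0},
  {"dp":[0.04,0,0],"angular":[0,0,0],"gripper":0},
  {"dp":[0.045,0,0],"angular":[0,0,0],"gripper":0},
  {"dp":[0.045,0,0],"angular":[0,0,0],"gripper":0},
  {"dp":[0.045,0,0],"angular":[0,0,0],"gripper":0},
  {"dp":[0.045,0,0],"angular":[0,0,0],"gripper":0},
])

```text
clock: 14.8
position: [0.4665, -0.2617, 0.0653]
ee_rot: [0.698, -0.129, 0.691, 0.135]
contact_force: [-9.9, 6.6, 42.7]
width: -0.0001
```

```bash
python3 b.py
```

```text
14.8 [ 0.4665 -0.2617  0.0653] [-0.057  0.022 -0.016] [ 0.009  0.011 -1.   ] F [-9.88  6.64 42.74]
```

At 43 N and 7 mm of travel the button is fully down. Releasing now.

>>> arm_command([
  {"dp":[-0.05,0,0],"angular":[0,0,0],"gripper":0},
  {"dp":[-0.15,0,0],"angular":[0,0,0],"gripper":0},
  {"dp":[-0.25,0,0],"angular":[0,0,0],"gripper":0},
  {"dp":[-0.25,0,0],"angular":[0,0,0],"gripper":0},
  {"dp":[-0.25,0,0],"angular":[0,0,0],"gripper":0},
  {"dp":[-0.1,-0.25,0],"angular":[0,0,0],"gripper":0},
  {"dp":[0,-0.3,0],"angular":[0,0,0],"gripper":0},
  {"dp":[0,0,0],"angular":[0,0,0],"gripper":0},
])

```text
clock: 15.8
position: [0.4893, -0.3249, 0.1944]
ee_rot: [0.698, -0.129, 0.691, 0.135]
contact_force: [-0.1, 0.3, 0.0]
width: -0.0006
```

Run:
```python
from h import *
s,p,M=tool();d=get_image("wrist");G=np.eye(4);G[:3,:3]=M;G[:3,3]=p;P=pts(d,G@np.array(d["mount"]))
m=np.hypot(P[...,0]-.4637,P[...,1]+.26)<.010
print(s['clock'],p,'button z',np.percentile(P[m][:,2],[10,50,90]),'F',s['contact_force'])
cv2.imwrite("pics/top2.png",lever("top"))
W=pts(get_image("top"));
for n,(u,v,r) in dict(cl=(395,137,16),bush=(270,196,11),hub=(214,122,12)).items():
    Q=W[v-r:v+r,u-r:u+r].reshape(-1,3);Q=Q[Q[:,2]>.02];print(n,np.round(np.median(Q,0),3))
```

```text
15.8 [ 0.48932516 -0.32485067  0.19439539] button z [0.07254791 0.33828258 0.33828258] F [-0.13693923  0.31627287  0.00274883]
top top 1764 ((-0.20557403564453125, -0.91424560546875), (175.6199188232422, 91.99153900146484), 89.99054718017578)
top grip 60 [[-0.0147, 0.0275, 0.1162], [-0.0019, 0.0327, 0.1203], [0.0129, 0.0386, 0.1246]]
cl [ 0.606 -0.196  0.082]
bush [0.475 0.115 0.034]
hub [0.671 0.259 0.044]
```

View pics/top2.png

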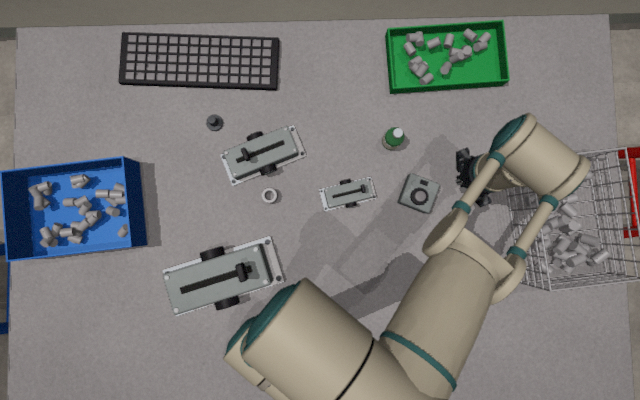

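The top view shows the lever at (242,157) px, in the third detent. The bottle, bushing and hub are where they were, and the arm is clear of everything. The button reads z 0.0725, so it is back up. Handing in.

```bash
python3 -c "
from rig import *
print(sign_off())"
```

```text
the job is handed in; nothing more can be done
None
```

The lever is in its third detent and the confirm button was pressed fully down and came back up. I handed the job in at about 16 s on the robot's clock.

- **Lever:** I pushed it with the shut fingers through three clicks, reading about 0.050, 0.068 and 0.086. After backing off, the wrist camera read 0.086. The final top view read about 0.085–0.086, so the two agree within the calibration.
- **Button:** I pressed it only after the lever was set. It went down until the fingertips met a hard stop, after about 7 mm by the measured height (its full travel is 6 mm). Afterwards the cap read 0.0725 m, against 0.0722 m before the press. Only the lowest part of that second reading is usable, because more than half of the pixels I sampled there gave 0.338 m, probably the gripper in the way.
- **Other parts:** the bottle, bushing and hub moved no more than 1 mm in the camera readings, and the wrist force was near zero at the end.

**Peak force:** the press reached about 43 N at the fingertips, more than intended. That is well under the 120 N wrist limit. It is above 40 N, but as I read the rules that limit covers the arm and the gripper's body, and only the fingertips were meant to be in contact.

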